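# Pull-test the mould clips and reject the weak one

## Robot

A 7-joint arm with a two-finger parallel gripper is mounted at the origin on a cart in front of the work surface, level with it; the furniture and walls round the work are solid. World frame = base frame: x ahead of the robot, y to its left, z up, the work surface at z = 0. Lengths are in mm, angles in rad, forces in N, time in s.
With the tool pointing down it reaches from about 425 to 800 mm from the base axis. Payload 8.3 kg.
Tool frame: the origin (TCP) lies between the finger pads; the fingertips stand 17 mm ahead of it and the grasp point (between the pads) lies 2 mm behind it; z points along the fingers, y is the direction in which the jaws open and shut (so a half turn about z gives the same grasp; the last joint's range is limited). The gripper opens to 85 mm and grips with 20 to 120 N. Pads are 22 mm wide; open, the fingers measure 114 mm over their backs; the gripper's body (76 mm by 85 mm) begins 54 mm behind the grasp point. The pads swing forward as they close: fully open they stand 13 mm farther back than shut.
Start: joints at [-1.189, 0.383, 0.016, 1.37, -0.006, 1.388, -0.046], TCP at [268.873, 564.191, 248.279] pointing down, gripper open.
Joint ranges: [-2.95, 2.95], [-0.25, 2.06], [-1.52, 1.56], [0.18, 2.33], [-1.44, 4.58], [0.02, 2.06], [-3.01, 3.01]. Speed limits (rad/s): [2.39, 2.39, 3.01, 3.01, 3.14, 3.14, 3.14].

## Interface

Orientations are given as a 3x3 rotation matrix whose columns are the frame's x, y, z axes.
In Python, from station import sensors, grab_frame, arm gives the robot as it stands.
- The arm moves only by the tool arm_command, never from a script. Its argument "increments" is a list of rows, each a list of 3 entries, a list of its own where there are three numbers: the turn, a rotation vector about the tool's x, y, z in degrees, then the shift along the tool's x, y, z in m, then the opening in per cent of the stroke, from 0 (shut) to 100 (fully open). In form: [[[ax, ay, az], [x, y, z], jaw], ...]. A call has 1 to 20 rows; each row is the pose to reach, as a shift and turn from the pose commanded when the call began, along the tool's axes at that moment; what a row does not reach only later rows make up. A row lasts 1/12 s, in which the tool goes at most 41.7 mm and 7.16 degrees, less where a joint would pass 70% of its speed; a pose out of reach is approached as far as the arm can. A call with a gripper value outside its range is refused whole. The fingers move at their own pace and stop on an object; the grip force is fixed at half the most. Time passes only in rows, so rows that repeat a pose let the fingers close. It gives the time, the measured TCP pose, the force and the opening at its end, in the units of the state.
- sensors.state(): the state, without advancing time (a new reading comes with each control period).
- grab_frame(name): name is "side" or "top"; returns a dict with "img" (480x640x3 uint8, red, green, blue), "fov_y" (degrees; the focal length in pixels is half the picture's height over the tangent of half this angle, whatever the lens; pixels are square), "cx", "cy" (the principal point, pixels), "k1" (the pictures are not rectified: a ray, as slopes to the right and down, at radius r is drawn at 1 + k1 r^2 times it, then the intrinsics apply), "R" (3x3) and "t" (3): a world point X has camera coordinates R X + t. Camera axes: x right, y down, z forward; pixel columns grow to the right and rows downward; lengths in mm; the calibration is good to about 2 mm. A picture is of the moment at which its call begins. There is no depth.
- arm.close_job(): hands the job in, once; it reports no verdict.
The state is a dict: "time_s": time; "joints": joint angles; "qvel": joint speeds; "joint_torque": joint torques, N m; "ee_pos": TCP position; "eef_rot": TCP orientation; "force": force on the tool from outside, world axes, zero at the start; "torque": the same for the moment, N m; "width": opening from 0.0 (shut) to 1.0 (fully open).
Only numpy, scipy, OpenCV 4.12 (cv2) and the standard library are available. Lean on these libraries where they do the work, as an engineer would, in place of code of your own. Each camera call takes 0.05 s, during which the arm holds its last target.

## Task

One of the three spring clips in the test rack has gone weak. Find it by hooking the cards' upright tabs and tugging them towards you, not pinching and never harder than 10 N: only the weak clip gives up its card, and the other two cards must stay gripped. Draw the weak clip's card right out while the clip stands in the rack, then lift that clip out and plug its square foot fully home in the socket of the single reject stand. Leave the good clips in the rack and do not disturb the other things on the bench.

Things in the scene. Friction and masses are not known exactly. Their poses are not given: they have to be found in the camera images.
- card_a: The card in clip_a. Origin at the foot of the tab's front face, at the level of the card's underside; x points along the card towards the jaw.
- clip_a_grip (a point): Grasp point of a spring clip (aluminium, dark steel lever), midway between its two upright cheeks: outer faces 36 mm apart in y, 24 mm long in x, tops 17 mm above the point. Base underside 25 mm below the point; a square foot, 22 x 22 mm, centred under the point, reaches 20 mm below that. 190 g. All three clips look alike; one, not known beforehand, is weak.
- card_a_tab (a point): Centre of the upright tab of the plywood card in clip_a. Tab 6 mm thick (x), 44 mm wide (y), top 15 mm above the point. The flat card behind it (32 mm wide, 4 mm thick, upper side 15 mm below the point) runs back 92 mm (+x) into the jaw. The tab is 114 mm in front (-x) of the clip's point; 58 mm are clear between tab and jaw for shut fingers to reach in and drag it along -x.
- card_b: The card in clip_b. Origin at the foot of the tab's front face, at the level of the card's underside; x points along the card towards the jaw.
- clip_b_grip (a point): Grasp point of a second clip, same form as clip_a. The jaw points along -x of the clip and ends 52 mm from the point, base 34 mm wide; the lever's tail (18 mm wide) ends 28 mm behind (+x) and 28 mm above the point. The jaw shuts by itself. A weak clip's card slides at about 1.5 to 4 N of pull along -x; a good clip's card holds to at least 16 N.
- card_b_tab (a point): The same point of the like card in clip_b. Each tab sits on its card by a spring: it gives 1 mm for every 1.2 N of pull, to 14 mm, and springs back. Cards are loose, 55 g, gripped over 30 mm: once the tab has been drawn 38 mm the card is out of the jaw; beyond about 55 mm it tips over the rack's front edge.
- card_c: The card in clip_c. Origin at the foot of the tab's front face, at the level of the card's underside; x points along the card towards the jaw.
- clip_c_grip (a point): Grasp point of a third clip, same form and looks as clip_a and clip_b. Each clip stands upright with its foot in a socket of the rack, in any order, all with the rack's yaw, with up to 1.5 mm of play.
- card_c_tab (a point): The same point of the like card in clip_c. Behind each tab two small springs on pins and two 6 mm high lugs lie on the card, up to 26 mm from the tab and 9 mm above the card: fingertips go no lower than 10 mm above the card.
- rack_mid (a point): Middle socket of the fixed wooden test rack, at its top (28 mm above the bench). Three 25 mm square sockets lie along y, 95 mm apart; rack 158 mm (x) by 290 mm (y), front edge 130 mm in front (-x) of the sockets; from there a strip raised 6 mm and 60 mm wide carries the cards.
- stand_socket (a point): Mouth of the square socket (25 x 25 mm, 22 mm deep, chamfered, sides along x and y) of the fixed wooden reject stand, 28 mm above the bench. Stand 110 mm (x) by 66 mm (y), the socket 22 mm behind (+x) its middle; a clip's jaw fits along -x. A seated clip's base rests on the stand's top: its point is then 25 mm above this one.
- cup_b: Bystander, leave alone: white plastic cup with pinkish splashes, 79 mm wide, 63 mm high, right of the rack. Origin at the centre of its underside.
- steel_rib: Bystander, leave alone: flat kidney-shaped rib, 52 x 100 x 9 mm, lying near the front edge. Origin at the centre of its underside.
- loop_tool_1: Bystander, leave alone: loop tool with wooden handle, 169 mm long, lying near the front edge. Origin at the centre of its underside.

How it is judged:
By the outcome, as a careful person would: the job done as asked, in the order asked, and still so for the second after the job is handed in, with the robot touching nothing.
It also fails if it takes over 72 s, if anything falls off the work surface, if the arm or the gripper's body presses on something with over 40 N, if the wrist force passes 120 N, or if a joint passes its speed limit or range.

## Working session

There is one attempt and no reset: what is moved stays moved. The work goes in short steps, Python scripts to look and compute and a tool call to move; the robot and the scene stay as the last step left them, time stands still between calls to the robot, and variables do not carry over. Pictures are saved under pics/ and viewed, and the job is handed in when it is done.

Besides the shell and the picture viewer there is one more tool, called after ">>>" as a command line: name --argument value ..., lists and objects as JSON in quotes. arm_command: Moves the arm, as the interface text tells. Its arguments: {"type":"object","properties":{"increments":{"type":"array","items":{"type":"array"}}},"required":["increments"]}

```bash
mkdir -p pics; ls; python3 - <<'E'
from station import sensors, grab_frame, arm
import cv2, numpy as np, pickle
s=sensors.state(); print(s)
for n in("side","top"):
    f=grab_frame(n); cv2.imwrite(f"pics/{n}0.png",f["img"][:,:,::-1]); pickle.dump(f,open(f"{n}0.pkl","wb"))
    print(n,{k:v for k,v in f.items() if k!="img"})
E
```

```text
pics
{'time_s': 0.0, 'joints': array([-1.18892215,  0.38426343,  0.01635621,  1.37117546, -0.00633506,
        1.38821377, -0.04649102]), 'qvel': array([-0.00099154,  0.00143527, -0.00054393,  0.00059891, -0.00051175,
        0.00090355,  0.00145601]), 'joint_torque': array([-7.56386817e-04, -6.27619600e+01,  8.43907725e-01, -3.71809208e+01,
        1.64315023e-02,  1.46752317e-02,  1.11623316e-05]), 'ee_pos': array([268.6483168 , 563.78014116, 247.25329841]), 'eef_rot': array([[-9.02743413e-01,  4.30178541e-01, -8.67992132e-04],
       [ 4.30179417e-01,  9.02741587e-01, -1.81547273e-03],
       [ 2.59518393e-06, -2.01229840e-03, -9.99997975e-01]]), 'force': array([-0.75009289, -1.29569975,  0.55749533]), 'torque': array([-0.00086893, -0.03322655, -0.03823221]), 'width': 1.0034861610541135}
side {'fov_y': 54.71999437834402, 'cx': 322.1482924901528, 'cy': 233.57059319443414, 'k1': -0.0893773687675975, 'R': array([[ 0.99760614, -0.06662197, -0.01853381],
       [-0.05132058, -0.53364379, -0.84415076],
       [ 0.04634853,  0.84308114, -0.5357854 ]]), 't': array([-517.07382967,   64.74609904, 1066.81840821])}
top {'fov_y': 43.93375224473961, 'cx': 321.1240649969575, 'cy': 243.0553175836941, 'k1': -0.020099923627372604, 'R': array([[ 1.01510572e-02, -9.99948448e-01, -2.41123886e-04],
       [-9.84589996e-01, -9.95304340e-03, -1.74595179e-01],
       [ 1.74583779e-01,  2.00973382e-03, -9.84640272e-01]]), 't': array([ -67.06979468,  528.30494639, 1059.01505726])}
```

View pics/side0.png

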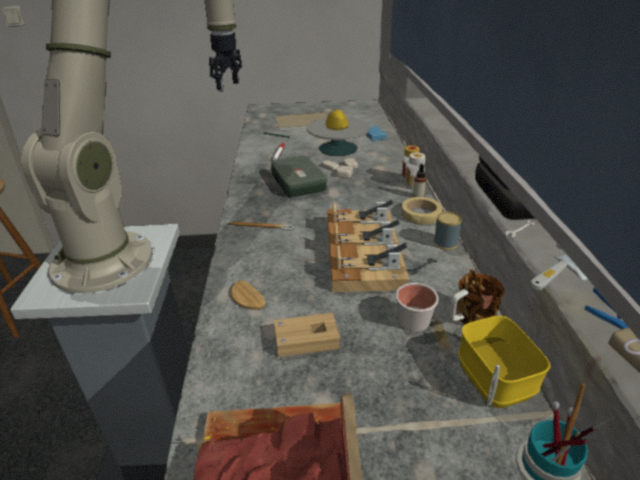

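View pics/top0.png

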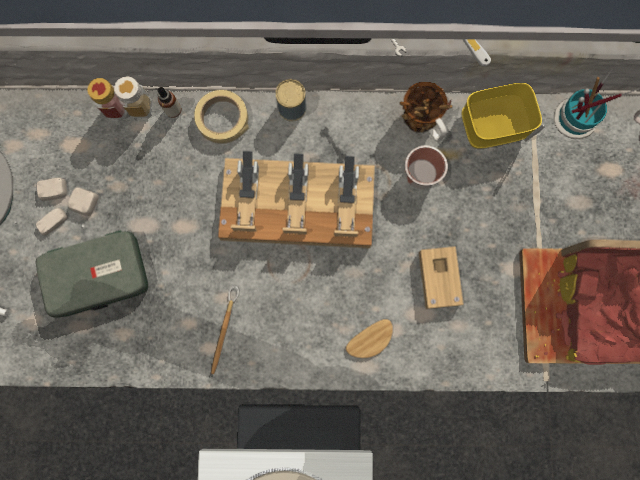

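```bash
cat > h.py <<'E'
import numpy as np, cv2, pickle
def K(f):
    F=240/np.tan(np.radians(f["fov_y"])/2); return F
def proj(f,X):
    X=np.atleast_2d(X); c=X@f["R"].T+f["t"]; s=c[:,:2]/c[:,2:]; r2=(s**2).sum(1,keepdims=True)
    return s*(1+f["k1"]*r2)*K(f)+[f["cx"],f["cy"]]
def ray(f,px):
    d=(np.array(px,float)-[f["cx"],f["cy"]])/K(f); s=d.copy()
    for _ in range(20): s=d/(1+f["k1"]*(s@s))
    C=-f["R"].T@f["t"]; v=f["R"].T@np.array([s[0],s[1],1.]); return C,v
def onz(f,px,z):
    C,v=ray(f,px); return C+v*(z-C[2])/v[2]
def crop(img,x0,y0,x1,y1,k,name):
    c=img[y0:y1,x0:x1,::-1]; cv2.imwrite(name,cv2.resize(c,None,fx=k,fy=k,interpolation=cv2.INTER_CUBIC))
E
python3 - <<'E'
from h import *
t=pickle.load(open("top0.pkl","rb")); s=pickle.load(open("side0.pkl","rb"))
crop(t["img"],210,140,390,255,4.4,"pics/t1.png")
crop(t["img"],400,230,480,320,6,"pics/t2.png")
crop(s["img"],320,190,420,300,5,"pics/s1.png")
crop(s["img"],260,300,350,370,7,"pics/s2.png")
E
```

```text
(no output)
```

View pics/t1.png

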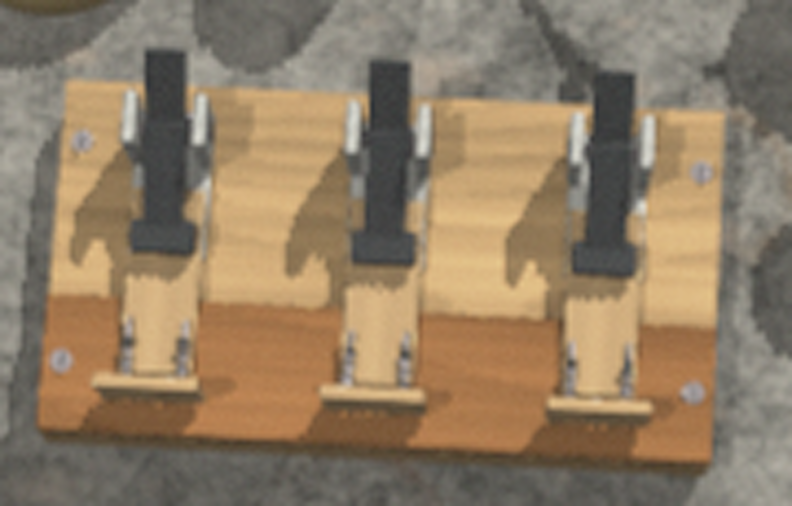

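View pics/t2.png

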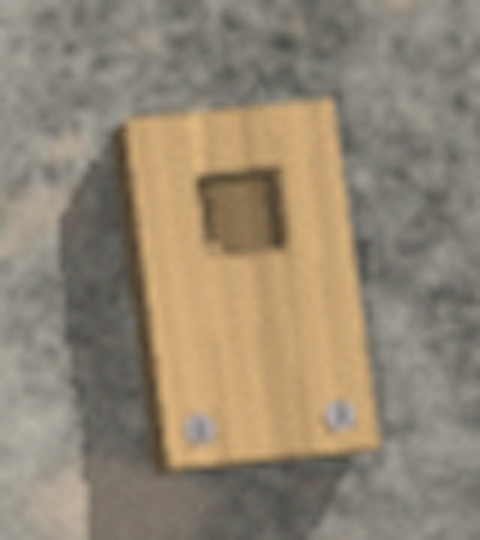

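View pics/s1.png

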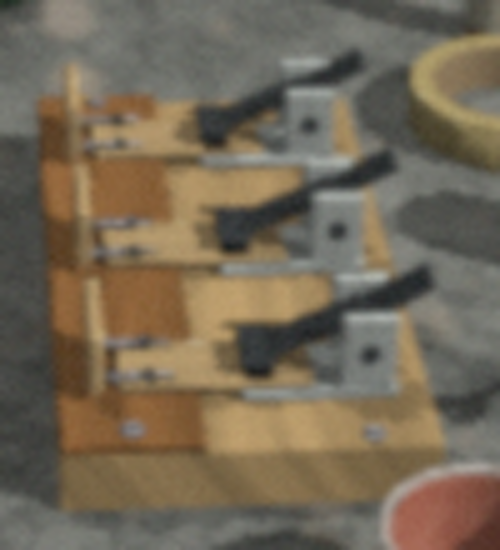

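View pics/s2.png

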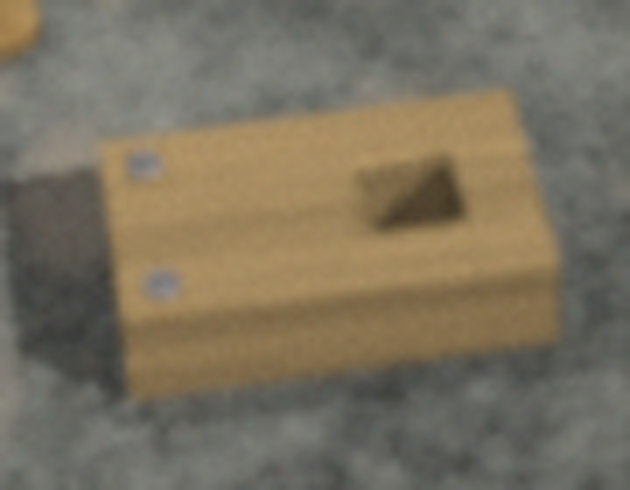

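```bash
cat > m.py <<'E'
from h import *
from scipy.optimize import least_squares
t=pickle.load(open("top0.pkl","rb")); s=pickle.load(open("side0.pkl","rb"))
T=lambda p:np.array(p)/4.4+[210,140]; T2=lambda p:np.array(p)/6+[400,230]
S=lambda p:np.array(p)/5+[320,190]; S2=lambda p:np.array(p)/7+[260,300]
for f in(t,s): print("cam",-f["R"].T@f["t"])
def fit(obs,name):
    def pts(q,l):
        c,sn=np.cos(q[2]),np.sin(q[2]); return np.array([q[0]+c*l[0]-sn*l[1],q[1]+sn*l[0]+c*l[1],l[2]])
    def res(q,o): return np.concatenate([(proj(f,pts(q,l))[0]-p) for f,p,l in o])
    for lab,o in (("both",obs),("top",[x for x in obs if x[0] is t]),("side",[x for x in obs if x[0] is s])):
        r=least_squares(res,[600,0,0],args=(o,)); print(name,lab,r.x[:2].round(1),np.degrees(r.x[2]).round(2),"resid",np.abs(r.fun).max().round(2))
fit([(t,T((66,82)),(28,145,28)),(t,T((726,113)),(28,-145,28)),(t,T((709,459)),(-130,-145,34)),(t,T((40,431)),(-130,145,34)),
     (s,S((62,452)),(-130,-145,34)),(s,S((445,448)),(28,-145,28)),(s,S((40,98)),(-130,145,34)),(s,S((345,97)),(28,145,28))],"rack")
a=11;fit([(t,T2((123,122)),(33,33,28)),(t,T2((333,100)),(33,-33,28)),(t,T2((380,445)),(-77,-33,28)),(t,T2((165,468)),(-77,33,28)),
 (s,S2((102,143)),(-77,33,28)),(s,S2((126,322)),(-77,-33,28)),(s,S2((558,268)),(33,-33,28)),(s,S2((512,90)),(33,33,28))],"stand")
print("socket",onz(t,T2((242,209)),28),onz(s,S2((414,191)),28))
for n,a,b in(("L",(92,379),(198,385)),("M",(320,391),(425,398)),("R",(547,402),(653,408))):
    A,B=onz(t,T(a),68),onz(t,T(b),68); print("tab",n,((A+B)/2).round(1),np.linalg.norm(A-B).round(1))
for n,a,b in(("L",(130,117),(202,120)),("M",(353,128),(424,131)),("R",(577,138),(648,141))):
    A,B=onz(t,T(a),70),onz(t,T(b),70); print("clip",n,((A+B)/2).round(1),np.linalg.norm(A-B).round(1))
for n,a in (("L",(72,64)),("M",(83,168)),("R",(92,278))): print("side tab far top end",n,onz(s,S(a),68).round(1))
E
python3 m.py
```

```text
cam [ 335.95774391  -63.93643339 1134.97219879]
cam [ 469.71336798 -899.31160524  616.65785278]
rack both [664.3 -18.2] -2.26 resid 1.21
rack top [663.7 -17.6] -2.11 resid 1.1
rack side [665.  -19.9] -2.56 resid 0.57
stand both [ 492.6 -286.3] 5.86 resid 0.95
stand top [ 491.8 -285.7] 6.08 resid 0.48
stand side [ 493.2 -287.2] 5.55 resid 0.47
socket [ 492.9446481  -286.04919748   28.        ] [ 494.24024261 -286.98247761   28.        ]
tab L [553.9  81.7  68. ] 44.3
tab M [549.5 -13.1  68. ] 43.8
tab R [ 546.  -107.7   68. ] 44.1
clip L [667.3  76.3  70. ] 30.5
clip M [663.4 -17.9  70. ] 30.0
clip R [ 659.9 -112.6   70. ] 30.0
side tab far top end L [556.7 102.3  68. ]
side tab far top end M [552.9   3.2  68. ]
side tab far top end R [548.3 -86.7  68. ]
```

>>> arm_command --increments '[[[0,0,-23.2],[-0.491,-0.302,0.08],0],[[0,0,-23.2],[-0.491,-0.302,0.08],0],[[0,0,-23.2],[-0.491,-0.302,0.08],0],[[0,0,-23.2],[-0.491,-0.302,0.08],0],[[0,0,-23.2],[-0.491,-0.302,0.08],0],[[0,0,-23.2],[-0.491,-0.302,0.08],0],[[0,0,-23.2],[-0.491,-0.302,0.08],0],[[0,0,-23.2],[-0.491,-0.302,0.08],0],[[0,0,-23.2],[-0.491,-0.302,0.08],0],[[0,0,-23.2],[-0.491,-0.302,0.08],0],[[0,0,-23.2],[-0.491,-0.302,0.08],0],[[0,0,-23.2],[-0.491,-0.302,0.08],0],[[0,0,-23.2],[-0.491,-0.302,0.08],0],[[0,0,-23.2],[-0.491,-0.302,0.08],0],[[0,0,-23.2],[-0.491,-0.302,0.08],0],[[0,0,-23.2],[-0.491,-0.302,0.08],0],[[0,0,-23.2],[-0.491,-0.302,0.08],0],[[0,0,-23.2],[-0.491,-0.302,0.08],0],[[0,0,-23.2],[-0.491,-0.302,0.08],0],[[0,0,-23.2],[-0.491,-0.302,0.08],0]]'

```text
time_s: 1.77
ee_pos: [581.8, 81.9, 168.5]
eef_rot: [[-0.999, 0.037, 0.0], [0.037, 0.999, 0.001], [-0.0, 0.001, -1.0]]
force: [0.4, 0.7, -0.4]
width: 0.005
```

>>> arm_command --increments '[[[0,0,0],[0,0.001,0.03],0],[[0,0,0],[0,0.001,0.06],0],[[0,0,0],[0,0.001,0.08],0],[[0,0,0],[0,0.001,0.08],0],[[0,0,0],[0,0.001,0.08],0]]'

```text
time_s: 2.18
ee_pos: [581.4, 81.9, 87.9]
eef_rot: [[-0.999, 0.039, -0.002], [0.039, 0.999, -0.0], [0.002, -0.0, -1.0]]
force: [0.4, 0.6, 0.5]
width: -0.003
```

```bash
cat > look.py <<'E'
from station import sensors, grab_frame
from h import *
import sys
n=sys.argv[1]
for a in sys.argv[2:]:
    c,x0,y0,x1,y1,k=a.split(","); f=grab_frame(c); pickle.dump(f,open(f"{c}{n}.pkl","wb")); crop(f["img"],int(x0),int(y0),int(x1),int(y1),float(k),f"pics/{c}{n}.png")
s=sensors.state(); print(s["time_s"],s["ee_pos"].round(1),s["force"].round(2),s["width"].round(3))
E
python3 look.py 1 side,310,150,430,300,4
```

```text
Traceback (most recent call last):
  File "look.py", line 7, in <module>
    s=sensors.state(); print(s["time_s"],s["ee_pos"].round(1),s["force"].round(2),s["width"].round(3))
                                                                                  ^^^^^^^^^^^^^^^^
AttributeError: 'float' object has no attribute 'round'
```

View pics/side1.png

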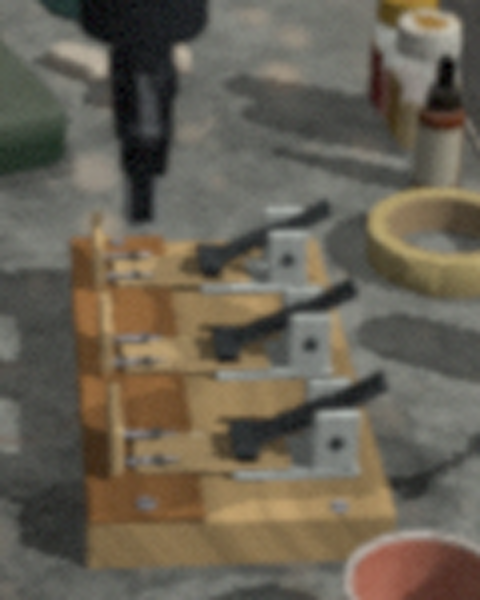

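>>> arm_command --increments '[[[0,0,0],[0,0,0.012],0],[[0,0,0],[0,0,0.0195],0],[[0,0,0],[0.004,0,0.0195],0],[[0,0,0],[0.008,0,0.0195],0],[[0,0,0],[0.01,0,0.0195],0],[[0,0,0],[0.01,0,0.0195],0],[[0,0,0],[0.01,0,0.0195],0]]'

```text
time_s: 2.82
ee_pos: [572.4, 81.8, 69.3]
eef_rot: [[-0.999, 0.04, 0.001], [0.04, 0.999, 0.0], [-0.001, 0.0, -1.0]]
force: [0.1, 0.5, -0.5]
width: 0.002
```

>>> arm_command --increments '[[[0,0,0],[0.002,0,0],0],[[0,0,0],[0.004,0,0],0],[[0,0,0],[0.004,0,0],0],[[0,0,0],[0.004,0,0],0]]'

```text
time_s: 3.15
ee_pos: [568.4, 81.9, 69.0]
eef_rot: [[-0.999, 0.04, 0.001], [0.04, 0.999, 0.0], [-0.001, 0.0, -1.0]]
force: [0.3, 0.4, 0.2]
width: 0.001
```

>>> arm_command --increments '[[[0,0,0],[0.001,0,0],0],[[0,0,0],[0.002,0,0],0],[[0,0,0],[0.002,0,0],0],[[0,0,0],[0.002,0,0],0]]'

```text
time_s: 3.48
ee_pos: [566.5, 81.9, 69.0]
eef_rot: [[-0.999, 0.04, 0.001], [0.04, 0.999, 0.0], [-0.001, 0.0, -1.0]]
force: [1.1, 0.5, 0.9]
width: 0.005
```

>>> arm_command --increments '[[[0,0,0],[0.001,0,0],0],[[0,0,0],[0.002,0,0],0],[[0,0,0],[0.002,0,0],0],[[0,0,0],[0.002,0,0],0]]'

```text
time_s: 3.82
ee_pos: [564.6, 82.0, 69.0]
eef_rot: [[-0.999, 0.04, 0.001], [0.04, 0.999, 0.0], [-0.001, 0.0, -1.0]]
force: [3.1, -0.2, 0.6]
width: -0.003
```

>>> arm_command --increments '[[[0,0,0],[0.001,0,0],0],[[0,0,0],[0.002,0,0],0],[[0,0,0],[0.002,0,0],0],[[0,0,0],[0.002,0,0],0]]'

```text
time_s: 4.15
ee_pos: [562.4, 82.1, 68.9]
eef_rot: [[-0.999, 0.04, 0.001], [0.04, 0.999, 0.0], [-0.001, 0.0, -1.0]]
force: [5.0, -0.1, 1.4]
width: 0.001
```

>>> arm_command --increments '[[[0,0,0],[0.001,0,0],0],[[0,0,0],[0.0015,0,0],0],[[0,0,0],[0.0015,0,0],0],[[0,0,0],[0.0015,0,0],0]]'

```text
time_s: 4.48
ee_pos: [560.9, 82.2, 68.9]
eef_rot: [[-0.999, 0.04, 0.0], [0.04, 0.999, 0.0], [-0.0, 0.0, -1.0]]
force: [4.7, -1.0, 2.0]
width: 0.001
```

```bash
sed -i 's/s\["width"\].round(3)/round(s["width"],3)/' look.py; python3 look.py 2 side,320,180,430,290,5
```

```text
4.5333 [560.9  82.2  68.9] [ 5.03 -0.92  2.19] 0.0
```

View pics/side2.png

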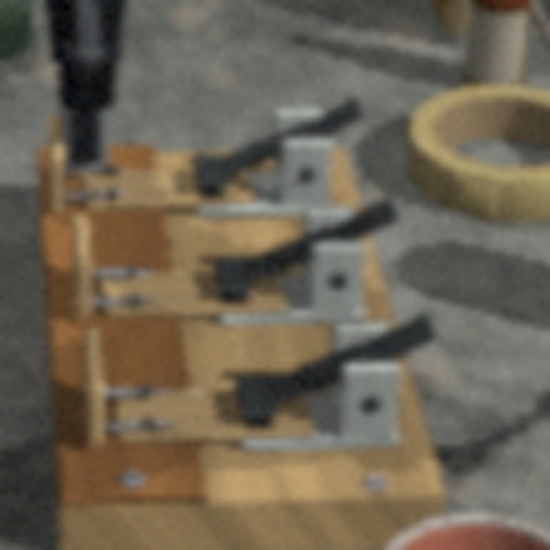

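>>> arm_command --increments '[[[0,0,0],[0.001,0,0],0],[[0,0,0],[0.002,0,0],0],[[0,0,0],[0.002,0,0],0],[[0,0,0],[0.002,0,0],0]]'

```text
time_s: 4.87
ee_pos: [558.9, 82.3, 68.9]
eef_rot: [[-0.999, 0.04, 0.0], [0.04, 0.999, 0.0], [-0.0, 0.0, -1.0]]
force: [6.0, -1.3, 1.3]
width: -0.001
```

>>> arm_command --increments '[[[0,0,0],[-0.004,0,0],0],[[0,0,0],[-0.01,0,0],0],[[0,0,0],[-0.016,0,0],0],[[0,0,0],[-0.016,0,0],0],[[0,0,0],[-0.016,0,0],0]]'

```text
time_s: 5.28
ee_pos: [574.3, 81.5, 68.0]
eef_rot: [[-0.999, 0.04, -0.002], [0.04, 0.999, -0.0], [0.002, -0.001, -1.0]]
force: [-0.4, 0.5, -0.1]
width: -0.0
```

```bash
python3 look.py 3 side,320,190,420,300,5 top,210,140,390,255,4.4
python3 - <<'E'
from h import *
a=cv2.imread("pics/s1.png");b=cv2.imread("pics/side3.png")
cv2.imwrite("pics/cmp3.png",cv2.resize(np.hstack([a[20:250,0:300],b[20:250,0:300]]),(0,0),fx=1.3,fy=1.3))
E
```

```text
5.3833 [574.2  81.6  68.3] [-0.44  0.79  0.06] 0.004
```

View pics/cmp3.png

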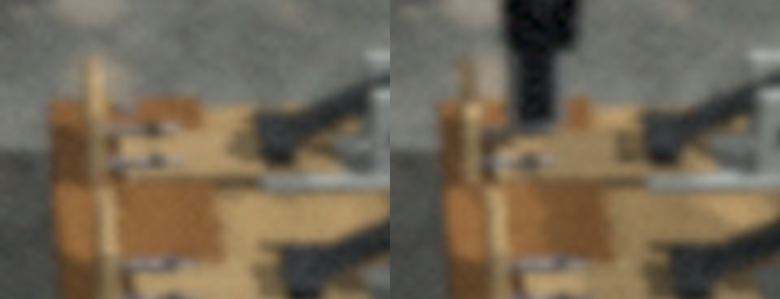

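View pics/top3.png

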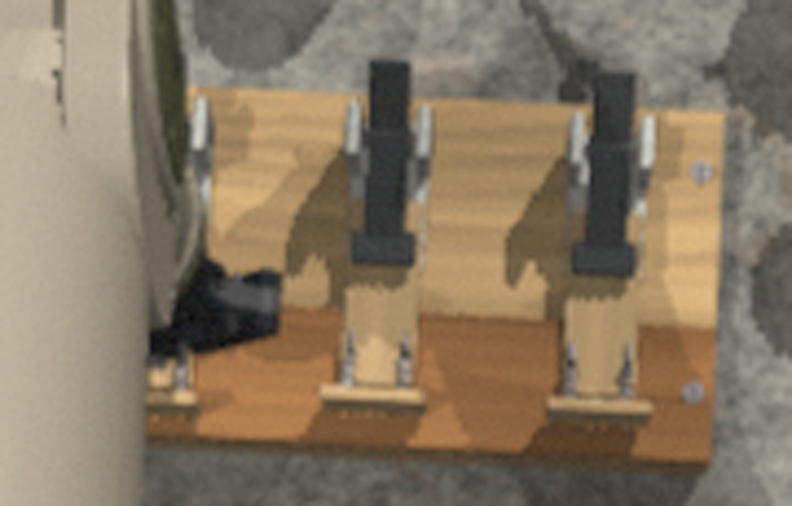

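>>> arm_command --increments '[[[0,0,0],[0.006,0,0],0],[[0,0,0],[0.01,0,0],0],[[0,0,0],[0.012,0,0],0],[[0,0,0],[0.014,0,0],0],[[0,0,0],[0.015,0,0],0],[[0,0,0],[0.015,0,0],0],[[0,0,0],[0.015,0,0],0]]'

```text
time_s: 5.97
ee_pos: [559.9, 82.2, 68.9]
eef_rot: [[-0.999, 0.04, 0.0], [0.04, 0.999, 0.0], [-0.0, 0.0, -1.0]]
force: [2.0, -0.9, -1.5]
width: 0.002
```

>>> arm_command --increments '[[[0,0,0],[0.001,0,0],0],[[0,0,0],[0.002,0,0],0],[[0,0,0],[0.002,0,0],0],[[0,0,0],[0.002,0,0],0]]'

```text
time_s: 6.3
ee_pos: [557.8, 82.3, 68.8]
eef_rot: [[-0.999, 0.04, 0.0], [0.04, 0.999, -0.0], [-0.0, -0.0, -1.0]]
force: [2.8, -0.6, -2.1]
width: 0.003
```

>>> arm_command --increments '[[[0,0,0],[0.001,0,0],0],[[0,0,0],[0.002,0,0],0],[[0,0,0],[0.003,0,0],0],[[0,0,0],[0.003,0,0],0]]'

```text
time_s: 6.63
ee_pos: [554.5, 82.5, 68.8]
eef_rot: [[-0.999, 0.04, -0.0], [0.04, 0.999, 0.0], [0.0, -0.0, -1.0]]
force: [2.3, -0.8, -1.5]
width: -0.002
```

>>> arm_command --increments '[[[0,0,0],[0.001,0,0],0],[[0,0,0],[0.002,0,0],0],[[0,0,0],[0.002,0,0],0],[[0,0,0],[0.002,0,0],0]]'

```text
time_s: 6.97
ee_pos: [552.7, 82.5, 68.8]
eef_rot: [[-0.999, 0.04, -0.0], [0.04, 0.999, -0.0], [0.0, -0.0, -1.0]]
force: [2.2, -1.0, -1.4]
width: 0.002
```

>>> arm_command --increments '[[[0,0,0],[0.0015,0,0],0],[[0,0,0],[0.0035,0,0],0],[[0,0,0],[0.0055,0,0],0],[[0,0,0],[0.0075,0,0],0],[[0,0,0],[0.0095,0,0],0],[[0,0,0],[0.0115,0,0],0],[[0,0,0],[0.0135,0,0],0],[[0,0,0],[0.0155,0,0],0],[[0,0,0],[0.0175,0,0],0],[[0,0,0],[0.0195,0,0],0],[[0,0,0],[0.021,0,0],0],[[0,0,0],[0.0225,0,0],0],[[0,0,0],[0.024,0,0],0],[[0,0,0],[0.0255,0,0],0],[[0,0,0],[0.027,0,0],0],[[0,0,0],[0.0285,0,0],0],[[0,0,0],[0.03,0,0],0],[[0,0,0],[0.0305,0,0],0],[[0,0,0],[0.031,0,0],0],[[0,0,0],[0.031,0,0],0]]'

```text
time_s: 8.63
ee_pos: [521.7, 83.8, 68.8]
eef_rot: [[-0.999, 0.04, -0.0], [0.04, 0.999, -0.0], [0.0, -0.0, -1.0]]
force: [0.4, -0.2, -1.1]
width: 0.003
```

```bash
python3 look.py 4 side,300,180,420,300,5
```

```text
8.6833 [521.8  83.7  68.8] [-0.57 -0.04  0.2 ] 0.001
```

View pics/side4.png

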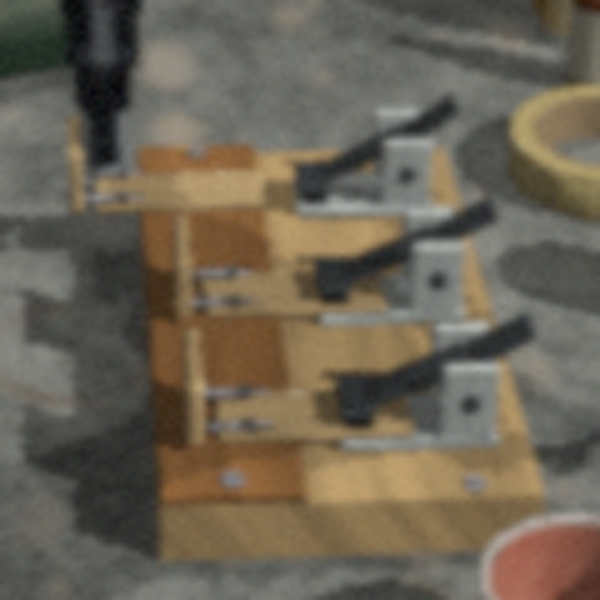

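```bash
python3 - <<'E'
from h import *
f=pickle.load(open("side4.pkl","rb"))
c=np.array([668.0,76.7]);yw=np.radians(-2.26);x=np.array([np.cos(yw),np.sin(yw)]);y=np.array([-x[1],x[0]])
for n,a,b,z in(("jaw end base",-52,-17,28),("jaw end base+",-52,-17,31),("card end if 46",-68,-16,38),("card end if36",-58,-16,38),("card end40",-62,-16,38),("tab top near",-160,-22,68)):
    p=proj(f,[*(c+a*x+b*y),z])[0]; print(n,((p-[300,180])*5).round(0))
E
python3 - <<'E'
import cv2
a=cv2.imread("pics/side4.png")[130:230,60:340];cv2.imwrite("pics/z4.png",cv2.resize(a,None,fx=2.8,fy=2.8))
E
```

```text
jaw end base [299. 220.]
jaw end base+ [300. 215.]
card end if 46 [267. 202.]
card end if36 [287. 202.]
card end40 [279. 202.]
tab top near [ 76. 160.]
```

View pics/z4.png

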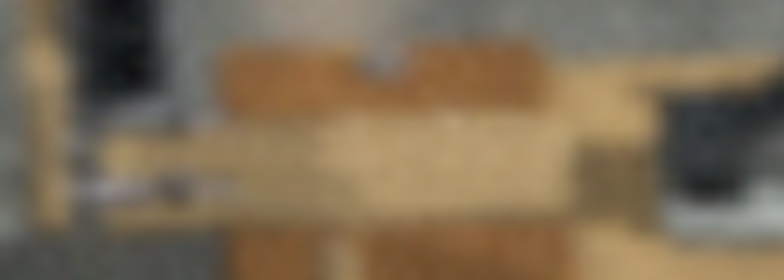

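>>> arm_command --increments '[[[0,0,0],[-0.004,0,0],0],[[0,0,0],[-0.008,0,0],0],[[0,0,0],[-0.008,0,-0.03],0],[[0,0,0],[-0.008,0,-0.06],0],[[0,0,0],[-0.008,0,-0.09],65],[[0,0,0],[-0.04,0,-0.09],65],[[0,0,0],[-0.08,-0.001,-0.09],65],[[0,0,0],[-0.12,-0.001,-0.08],65],[[0,0,0],[-0.146,-0.001,-0.07],65],[[0,0,0],[-0.146,-0.001,-0.06],65],[[0,0,0],[-0.146,-0.001,-0.05],65],[[0,0,0],[-0.146,-0.001,-0.05],65],[[0,0,0],[-0.146,-0.001,-0.05],65]]'

```text
time_s: 9.77
ee_pos: [666.4, 77.1, 118.1]
eef_rot: [[-0.999, 0.04, -0.002], [0.04, 0.999, -0.0], [0.002, -0.0, -1.0]]
force: [0.0, 0.3, -0.1]
width: 0.648
```

```bash
python3 look.py 5 side,290,130,430,300,3.5 top,210,140,390,255,4.4
```

```text
9.8667 [667.4  77.2 119.9] [-0.66 -0.2   0.  ] 0.653
```

View pics/side5.png

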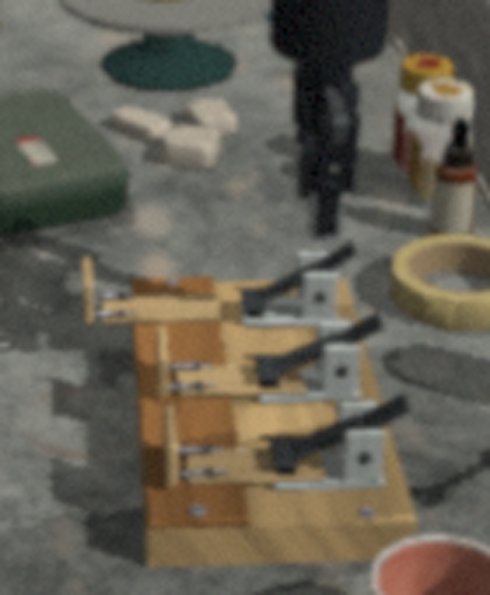

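View pics/top5.png

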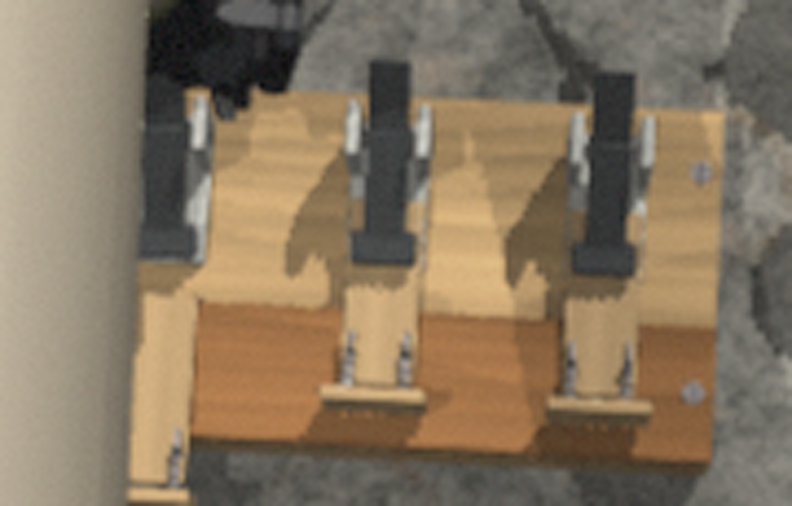

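>>> arm_command --increments '[[[0,0,0],[0,-0.0005,0.02],65],[[0,0,0],[0,-0.0005,0.04],65],[[0,0,0],[0,-0.0005,0.055],65],[[0,0,0],[0,-0.0005,0.064],65],[[0,0,0],[0,-0.0005,0.068],65],[[0,0,0],[0,-0.0005,0.068],65],[[0,0,0],[0,-0.0005,0.068],65]]'

```text
time_s: 10.45
ee_pos: [668.1, 76.6, 52.0]
eef_rot: [[-0.999, 0.04, 0.002], [0.04, 0.999, 0.0], [-0.002, 0.0, -1.0]]
force: [-0.3, 0.3, -0.1]
width: 0.65
```

>>> arm_command --increments '[[[0,0,0],[0,0,0],45],[[0,0,0],[0,0,0],35],[[0,0,0],[0,0,0],30],[[0,0,0],[0,0,0],30],[[0,0,0],[0,0,0],30],[[0,0,0],[0,0,0],30],[[0,0,0],[0,0,0],30]]'

```text
time_s: 11.03
ee_pos: [668.6, 76.6, 52.4]
eef_rot: [[-0.999, 0.04, 0.003], [0.04, 0.999, 0.001], [-0.003, 0.001, -1.0]]
force: [-0.8, 0.3, 6.0]
width: 0.413
```

```bash
python3 look.py 6 side,310,160,420,280,5
```

```text
11.0833 [668.6  76.6  52.4] [-0.52 -0.01  6.59] 0.413
```

View pics/side6.png

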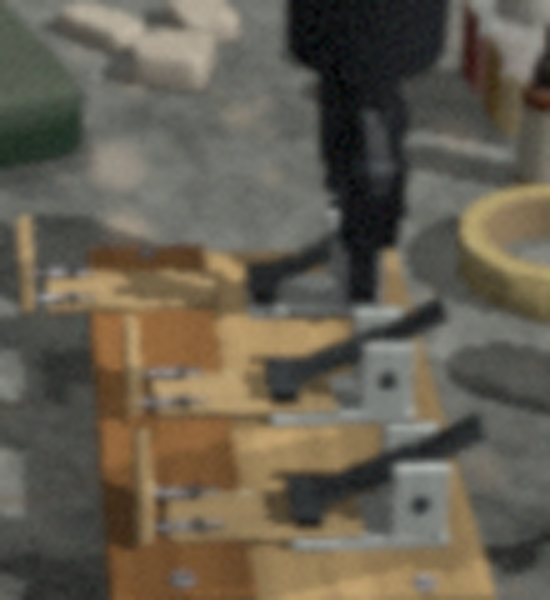

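>>> arm_command --increments '[[[0,0,0],[0,0,0],10],[[0,0,0],[0,0,0],10],[[0,0,0],[0,0,-0.006],10],[[0,0,0],[0,0,-0.014],10],[[0,0,0],[0,0,-0.024],10],[[0,0,0],[0,0,-0.036],10],[[0,0,0],[0,0,-0.05],10],[[0,0,0],[0,0,-0.07],10],[[0,0,0],[0,0,-0.09],10],[[0,0,0],[0,0,-0.11],10],[[0,0,0],[0,0,-0.125],10],[[0,0,0],[0,0,-0.13],10],[[0,0,0],[0,0,-0.13],10],[[0,0,0],[0,0,-0.13],10]]'

```text
time_s: 12.25
ee_pos: [667.1, 76.4, 180.2]
eef_rot: [[-0.999, 0.04, -0.001], [0.04, 0.999, -0.0], [0.001, -0.0, -1.0]]
force: [0.4, -0.4, -2.1]
width: 0.412
```

```bash
python3 look.py 7 side,300,90,440,300,2.8
```

```text
12.3 [666.8  76.4 179.4] [-0.17  0.9  -2.33] 0.416
```

View pics/side7.png

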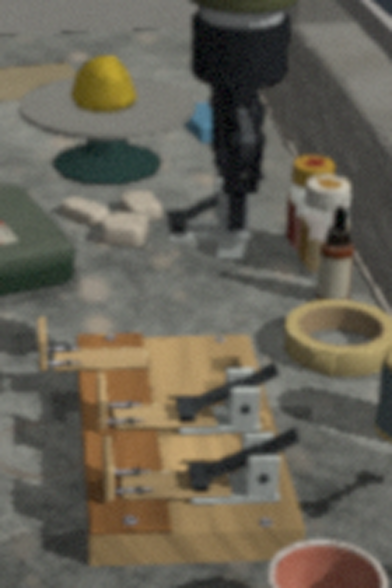

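>>> arm_command --increments '[[[0,0,-1],[0.01,-0.023,0],10],[[0,0,-2],[0.023,-0.053,0],10],[[0,0,-3],[0.036,-0.083,0],10],[[0,0,-4],[0.049,-0.113,0],10],[[0,0,-5],[0.062,-0.143,0],10],[[0,0,-6],[0.075,-0.173,0],10],[[0,0,-7],[0.088,-0.203,0],10],[[0,0,-8.1],[0.101,-0.233,0],10],[[0,0,-8.1],[0.114,-0.263,0],10],[[0,0,-8.1],[0.127,-0.293,0],10],[[0,0,-8.1],[0.14,-0.323,0],10],[[0,0,-8.1],[0.15,-0.346,0],10],[[0,0,-8.1],[0.156,-0.36,0],10],[[0,0,-8.1],[0.16,-0.369,0],10],[[0,0,-8.1],[0.16,-0.369,0],10],[[0,0,-8.1],[0.16,-0.369,0.03],10],[[0,0,-8.1],[0.16,-0.369,0.05],10],[[0,0,-8.1],[0.16,-0.369,0.06],10],[[0,0,-8.1],[0.16,-0.369,0.06],10],[[0,0,-8.1],[0.16,-0.369,0.06],10]]'

```text
time_s: 13.97
ee_pos: [493.4, -284.8, 120.6]
eef_rot: [[-0.995, -0.103, -0.001], [-0.103, 0.995, 0.001], [0.001, 0.001, -1.0]]
force: [0.4, -0.6, -1.3]
width: 0.414
```

>>> arm_command --increments '[[[0,0,0],[0,0,0],10],[[0,0,0],[0,0,0],10]]'

```text
time_s: 14.13
ee_pos: [494.0, -286.1, 122.2]
eef_rot: [[-0.995, -0.102, 0.002], [-0.102, 0.995, -0.001], [-0.002, -0.001, -1.0]]
force: [-0.2, -0.1, -1.4]
width: 0.413
```

```bash
python3 look.py 8 side,240,210,380,380,3.5 top,400,210,490,320,5.4
```

```text
14.2333 [ 493.7 -286.2  122. ] [ 0.    0.35 -2.3 ] 0.412
```

View pics/side8.png

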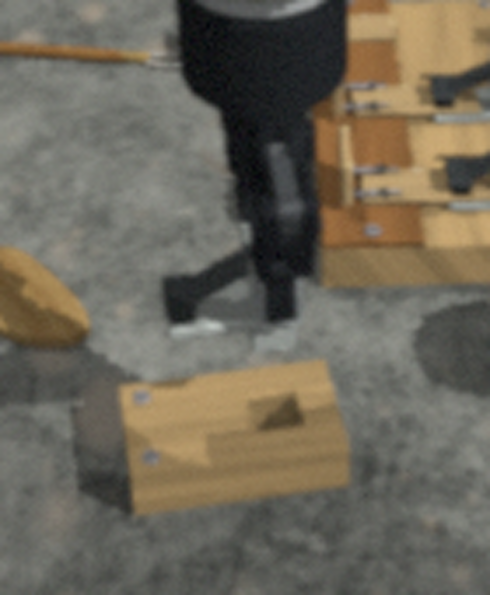

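View pics/top8.png

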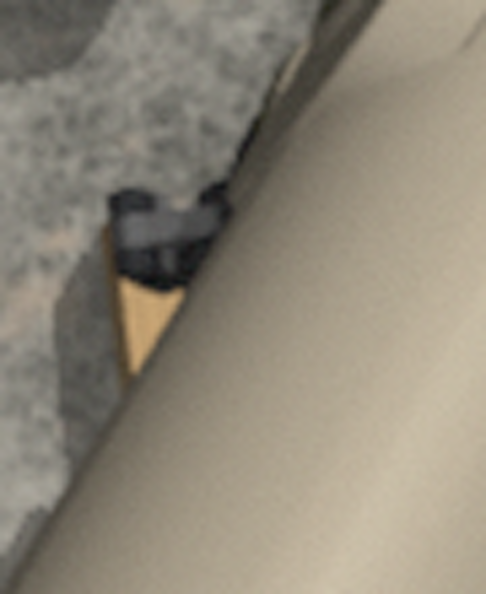

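```bash
python3 - <<'E'
from h import *
f=pickle.load(open("side8.pkl","rb"))
crop(f["img"],284,285,334,340,12,"pics/z8.png")
p=np.array([493.7,-286.2]);yw=np.radians(5.86);x=np.array([np.cos(yw),np.sin(yw)]);y=np.array([-x[1],x[0]])
O=lambda q:((q-[284,285])*12).round(0)
P=lambda a,b,z:O(proj(f,[*(p+a*x+b*y),z])[0])
zg=124.0
for n,a,b,z in(("foot -x -y bot",-11,-11,zg-45),("foot +x -y bot",11,-11,zg-45),("foot -x-y top",-11,-11,zg-25),("foot +x-y top",11,-11,zg-25),("jaw end -y base",-52,-17,zg-25)): print(n,P(a,b,z))
E
```

```text
foot -x -y bot [346. 307.]
foot +x -y bot [498. 287.]
foot -x-y top [342. 200.]
foot +x-y top [496. 181.]
jaw end -y base [ 58. 264.]
```

View pics/z8.png

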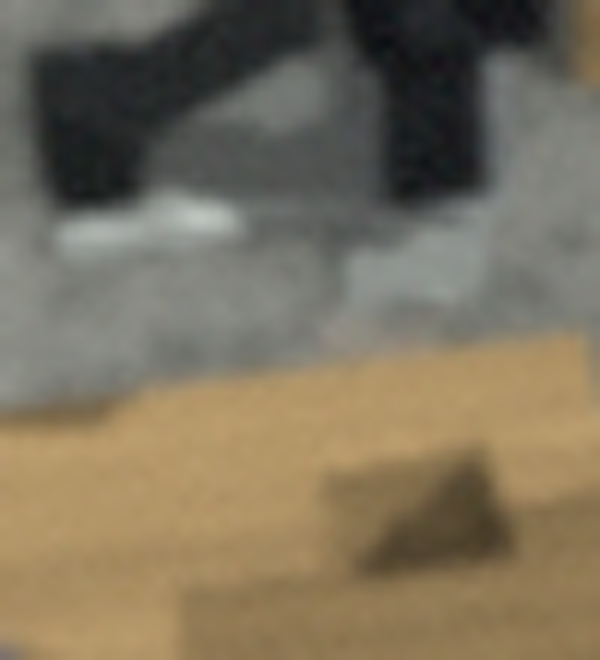

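>>> arm_command --increments '[[[0,0,0],[0,-0.0004,0.015],10],[[0,0,0],[0,-0.0004,0.03],10],[[0,0,0],[0,-0.0004,0.04],10],[[0,0,0],[0,-0.0004,0.044],10],[[0,0,0],[0,-0.0004,0.044],10],[[0,0,0],[0,-0.0004,0.044],10],[[0,0,0],[0,-0.0004,0.044],10]]'

```text
time_s: 14.82
ee_pos: [493.6, -286.7, 77.7]
eef_rot: [[-0.995, -0.101, 0.001], [-0.101, 0.995, -0.001], [-0.001, -0.001, -1.0]]
force: [0.8, 0.8, -2.2]
width: 0.417
```

```bash
python3 look.py 9 side,270,280,350,355,8
```

```text
14.8667 [ 493.6 -286.7   77.7] [-0.3   0.39 -2.38] 0.417
```

View pics/side9.png

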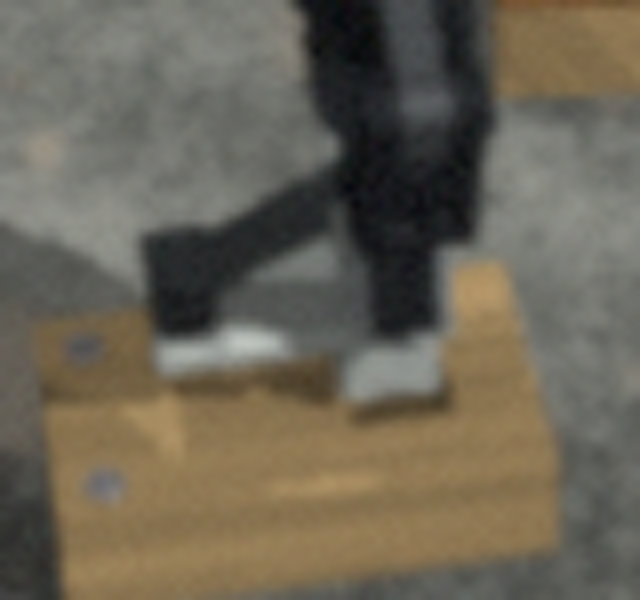

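```bash
python3 - <<'E'
from h import *
f=pickle.load(open("side9.pkl","rb")); O=lambda q:((q-[270,280])*8).round(0)
yw=np.radians(5.86);x=np.array([np.cos(yw),np.sin(yw)]);y=np.array([-x[1],x[0]])
P=lambda p,a,b,z:O(proj(f,[*(np.array(p)+a*x+b*y),z])[0])
p=[493.6,-286.7];zg=79.7
for a in(-11,11): print("foot",P(p,a,-11,zg-45),P(p,a,-11,zg-25))
print("jaw",P(p,-52,-17,zg-25))
for a in(-12.5,12.5):
  for b in (-12.5,12.5): print("sock",a,b,P(p,a,b,28))
f0=pickle.load(open("side0.pkl","rb")); crop(f0["img"],270,280,350,355,8,"pics/z0.png")
E
```

```text
foot [349. 396.] [346. 330.]
foot [446. 383.] [445. 317.]
jaw [163. 373.]
sock -12.5 -12.5 [344. 424.]
sock -12.5 12.5 [327. 347.]
sock 12.5 -12.5 [455. 409.]
sock 12.5 12.5 [435. 333.]
```

View pics/z0.png

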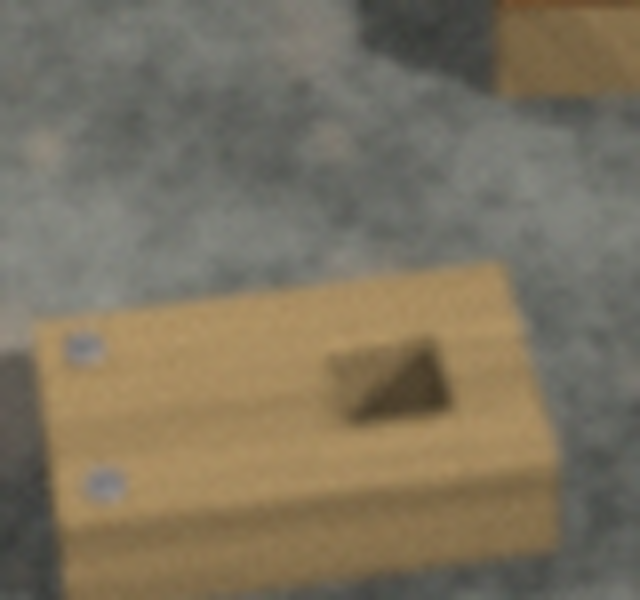

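>>> arm_command --increments '[[[0,0,0],[-0.0005,0,0.002],10],[[0,0,0],[-0.0005,0,0.004],10],[[0,0,0],[-0.0005,0,0.006],10],[[0,0,0],[-0.0005,0,0.008],10],[[0,0,0],[-0.0005,0,0.01],10],[[0,0,0],[-0.0005,0,0.01],10]]'

```text
time_s: 15.37
ee_pos: [493.2, -286.1, 66.2]
eef_rot: [[-0.995, -0.101, -0.001], [-0.101, 0.995, 0.0], [0.001, 0.0, -1.0]]
force: [-0.4, -0.2, -2.0]
width: 0.414
```

>>> arm_command --increments '[[[0,0,0],[0,0,0.002],10],[[0,0,0],[0,0,0.004],10],[[0,0,0],[0,0,0.006],10],[[0,0,0],[0,0,0.006],10]]'

```text
time_s: 15.7
ee_pos: [493.3, -286.1, 60.3]
eef_rot: [[-0.995, -0.101, -0.001], [-0.101, 0.995, 0.0], [0.001, 0.0, -1.0]]
force: [-0.6, -0.4, -1.7]
width: 0.414
```

>>> arm_command --increments '[[[0,0,0],[0,0,0.002],10],[[0,0,0],[0,0,0.004],10],[[0,0,0],[0,0,0.006],10],[[0,0,0],[0,0,0.007],10],[[0,0,0],[0,0,0.007],10]]'

```text
time_s: 16.12
ee_pos: [493.3, -286.2, 53.5]
eef_rot: [[-0.995, -0.101, -0.001], [-0.101, 0.995, 0.0], [0.001, 0.0, -1.0]]
force: [0.7, -0.4, -1.1]
width: 0.411
```

>>> arm_command --increments '[[[0,0,0],[0,0,0.001],10],[[0,0,0],[0,0,0.0015],10],[[0,0,0],[0,0,0.0015],10]]'

```text
time_s: 16.37
ee_pos: [493.6, -286.3, 52.4]
eef_rot: [[-0.995, -0.101, 0.0], [-0.101, 0.995, -0.0], [-0.0, -0.0, -1.0]]
force: [0.0, 0.3, -1.2]
width: 0.416
```

>>> arm_command --increments '[[[0,0,0],[0,0,0.001],10],[[0,0,0],[0,0,0.001],10],[[0,0,0],[0,0,0.001],10]]'

```text
time_s: 16.62
ee_pos: [493.6, -286.3, 52.4]
eef_rot: [[-0.995, -0.101, 0.001], [-0.101, 0.995, 0.0], [-0.001, 0.0, -1.0]]
force: [-3.1, 3.3, 8.6]
width: 0.416
```

>>> arm_command --increments '[[[0,0,0],[0,0,0],50],[[0,0,0],[0,0,0],60],[[0,0,0],[0,0,0],65],[[0,0,0],[0,0,0],65],[[0,0,0],[0,0,-0.01],65],[[0,0,0],[0,0,-0.03],65],[[0,0,0],[0,0,-0.05],65],[[0,0,0],[0,0,-0.08],65],[[0,0,0],[0,0,-0.11],65],[[0,0,0],[0,0,-0.14],65],[[0,0,0],[0,0,-0.17],65],[[0,0,0],[0.0,-0.04,-0.17],65],[[0,0,0],[0.0,-0.08,-0.17],65],[[0,0,0],[0.0,-0.12,-0.17],65],[[0,0,0],[0.0,-0.15,-0.17],65],[[0,0,0],[0,-0.15,-0.17],65],[[0,0,0],[0,-0.15,-0.17],65]]'

```text
time_s: 18.03
ee_pos: [507.4, -437.8, 221.1]
eef_rot: [[-0.995, -0.098, -0.002], [-0.098, 0.995, -0.001], [0.002, -0.001, -1.0]]
force: [-0.0, 0.4, 0.1]
width: 0.647
```

```bash
python3 look.py 10 side,220,180,440,370,3.5 top,200,130,480,330,2.8
```

```text
18.1333 [ 509.  -434.9  221.5] [ 0.18  0.97 -0.39] 0.65
```

View pics/side10.png

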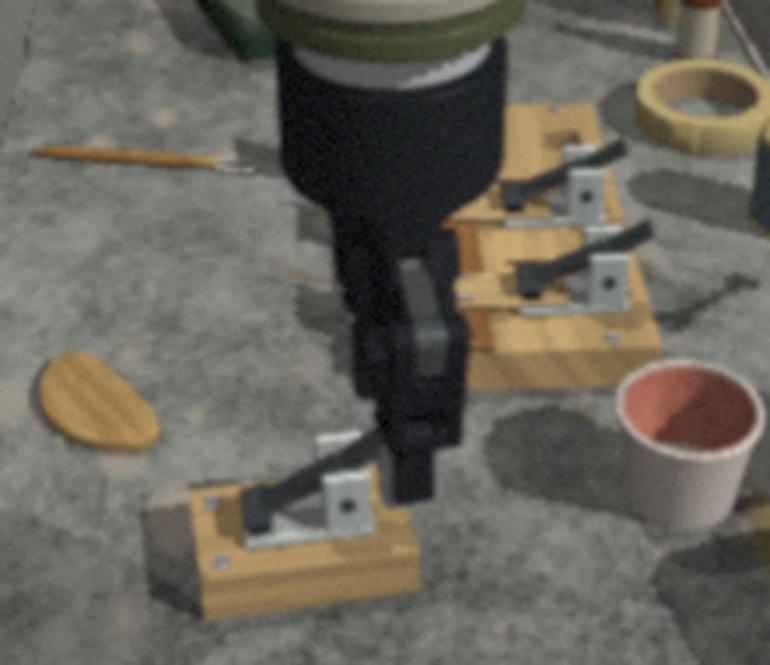

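View pics/top10.png

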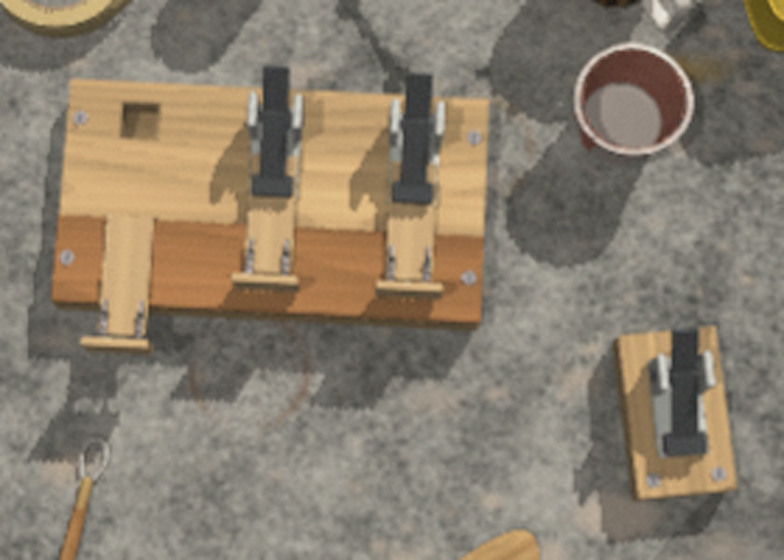

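```bash
python3 - <<'E'
from h import *
f=pickle.load(open("side10.pkl","rb")); crop(f["img"],280,290,350,350,9,"pics/z10.png")
yw=np.radians(5.86);x=np.array([np.cos(yw),np.sin(yw)]);y=np.array([-x[1],x[0]])
for dz in(0,2,4): print(dz,[((proj(f,[*(np.array([493.6,-286.5])+a*x-b*y),z+dz])[0]-[280,290])*9).round(0) for a,b,z in((-52,17,28),(12,18,70),(-12,18,70))])
E
```

```text
0 [array([101., 429.]), array([421., 230.]), array([297., 247.])]
2 [array([100., 421.]), array([421., 223.]), array([297., 239.])]
4 [array([100., 414.]), array([421., 215.]), array([297., 231.])]
```

View pics/z10.png

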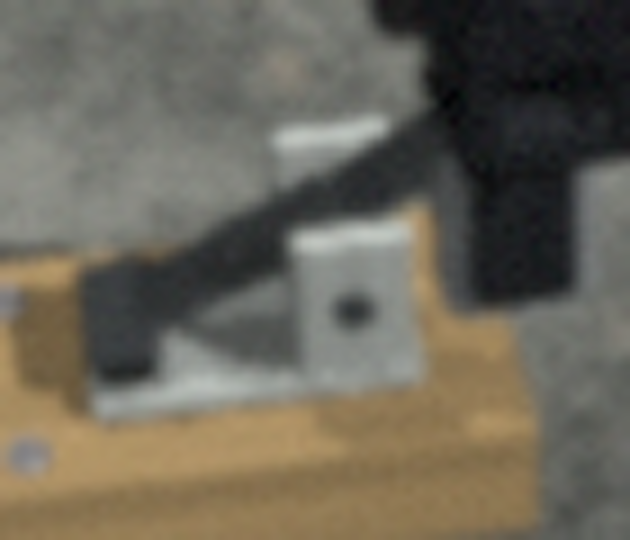

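```bash
python3 - <<'E'
from h import *
f=pickle.load(open("side0.pkl","rb")); crop(f["img"],365,230,415,275,12,"pics/zr.png")
yw=np.radians(-2.26);x=np.array([np.cos(yw),np.sin(yw)]);y=np.array([-x[1],x[0]])
p=np.array([664.3,-18.2])-95*y
for dz in(0,2): print(dz,[((proj(f,[*(p+a*x-b*y),z+dz])[0]-[365,230])*12).round(0) for a,b,z in((-52,17,28),(12,18,70),(-12,18,70))])
E
```

```text
0 [array([ 43., 490.]), array([425., 285.]), array([285., 289.])]
2 [array([ 43., 481.]), array([426., 275.]), array([286., 280.])]
```

View pics/zr.png

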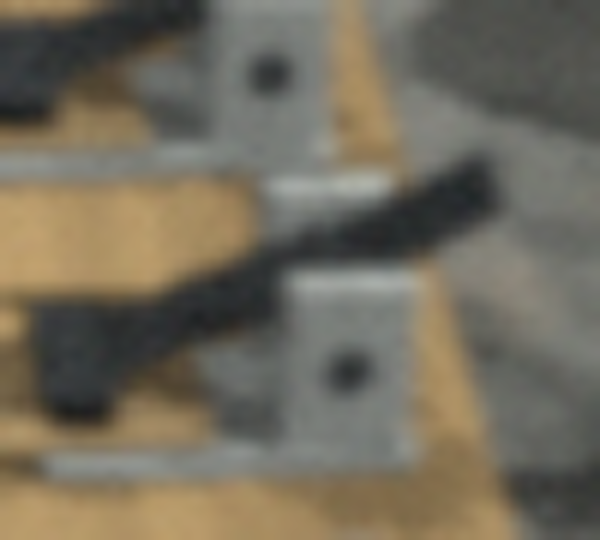

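```bash
python3 -c "
from station import arm
print(arm.close_job())"
```

```text
the job is handed in; nothing more can be done
None
```

The weak clip was the left one (the +y end of the rack). Its card is out and the clip is seated in the reject stand; I handed the job in at about 18 s of the 72 s allowed.

- **Finding it:** I hooked the left tab with the fingers shut. The force reading peaked at about 6 N on the first tug and the card slipped about 4 mm. On the second pull it kept sliding at about 2–3 N. I did not tug the other two tabs, because only one clip could be weak.
- **Card:** I drew it about 46 mm out while the clip stood in the rack. The picture showed about 16 mm clear between card and jaw, and the card still lies on the rack.
- **Clip:** I gripped it by the cheeks, lifted it straight out and lowered it into the stand. It stopped at the expected seated height, where the vertical force rose to about 9 N.

**Last checks:** The final pictures show the clip's base down on the stand, the other two cards still gripped in the rack, and the cup, rib and loop tool looking undisturbed. The gripper was clear of everything.

**Small disagreements:**
- The first tug's peak of about 6 N was above the stated 1.5–4 N sliding range.
- The side camera put the seated base about 1 pixel higher than calculated. An untouched clip in the rack showed the same offset, so I took it as camera error.

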